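Clear the spray turntable and park the loaded tray

ROBOT

A 6-joint arm with a two-finger parallel gripper is mounted at the origin on the work surface. World frame = base frame: x ahead of the robot, y to its left, z up, the work surface at z = 0. Lengths are in m, angles in degrees, forces in N, time in s.
With the tool pointing down it reaches from about 0.375 to 0.9 m from the base axis. Payload 3.1 kg.
Tool frame: the origin (TCP) lies at the very end of the fingers, on their centre line; the grasp point (between the pads) lies 19 mm behind it; z points along the fingers, y is the line along which they close (so a half turn about z gives the same grasp; the last joint's range is limited). The gripper opens to 87 mm and grips with 3 to 60 N. Pads are 19 mm wide; open, the fingers measure 117 mm over their backs; the gripper's body (75 mm by 190 mm) begins 51 mm behind the grasp point.
Start: joints at [57.955, 30.224, 82.088, -0, 67.689, -10.227], TCP at [0.232, 0.58, 0.223] pointing down, gripper open.
Joint ranges: [-176.69, 176.69], [-43.24, 126.21], [12.49, 139.97], [-82, 262], [0, 151.66], [-163.58, 163.58]. Speed limits (degrees/s): [159.86, 159.86, 180, 180, 180, 180].

INTERFACE

Orientations are given as a 3x3 rotation matrix whose columns are the frame's x, y, z axes.
In Python, from rig import readout, viewer, ticket gives the robot as it stands.
- The arm moves only by the tool send_rows, never from a script. Its argument "moves" is a list of rows, each a list of 6 numbers: the shift along the tool's x, y, z in units of 250 mm (1.0 is 250 mm), then the turn, a rotation vector about the tool's x, y, z in units of 90 degrees (1.0 is 90 degrees). A call has 1 to 12 rows; each row is the pose to reach, as a shift and turn from the pose commanded when the call began, along the tool's axes at that moment; what a row does not reach only later rows make up. A row lasts 1/10 s, in which the tool goes at most 50 mm and 8.59 degrees, less where a joint would pass 70% of its speed; a pose out of reach is approached as far as the arm can. A call with a number of a shift or a turn outside -1 to 1 is refused whole. A call with a gripper value outside its range is refused whole. "grip" is the opening, from 0 (shut) to 1 (fully open), set as the call begins (left out, the last holds). The fingers move at their own pace and stop on an object; the grip force is fixed at half the most. Time passes only in rows, so rows that repeat a pose let the fingers close. It gives the time, the measured TCP pose, the force, the opening and the grip force at its end, in the units of the state.
- readout.read_state(): the state, without advancing time (a new reading comes with each control period).
- viewer.capture(name): name is "side" or "top"; returns (picture, depth): 400x640x3 uint8, red, green, blue; 400x640 float32, m along the optical axis (not along the pixel's ray), 0 where there is no reading.
- viewer.camera_info(name): a dict with "fx", "fy", "cx", "cy" (pixels), "R" (3x3) and "t" (3): a world point X has camera coordinates R X + t. Camera axes: x right, y down, z forward; pixel columns grow to the right and rows downward; lengths in m; the calibration is good to about 2 mm. A picture is of the moment at which its call begins. camera_info takes no time and is no camera call.
- ticket.hand_in(): hands the job in; it is judged then, once.
The state is a dict: "time_s": time; "joint_positions": joint angles; "qvel": joint speeds; "tau": joint torques, N m; "position": TCP position; "tcp_rot": TCP orientation; "force": force on the tool from outside, world axes, zero at the start; "moment": the same for the moment, N m; "opening": opening from 0.0 (shut) to 1.0 (fully open); "grasp_force": force on a finger pad.
Only numpy, scipy, OpenCV 4.12 (cv2) and the standard library are available. Lean on these libraries where they do the work, as an engineer would, in place of code of your own. Each camera call takes 0.05 s, during which the arm holds its last target. There are 200 camera calls.

TASK

The pulleys on the spray turntable are dry: set every one down (no dropping) in the steel tray where it stands, boss up and side by side on its floor, but do not touch the domed cap, whose primer is still wet; it stays on the turntable. The red bit case has been left in the tray's place: slide it into its own, smaller taped outline and, once all the pulleys are in the tray, slide the loaded tray into the larger outline. Tray and case must end wholly inside their tape lines, are slid along the bench and never lifted, and the other things stay where they are.

Things in the scene. Friction and masses are not known exactly. Their poses are not given: they have to be found in the camera images.
- tray: loose open steel parts tray, 190 mm (its x) by 140 mm (its y), 25 mm high, walls and floor 4 mm thick, about 0.45 kg; origin at the centre of its underside, z up. It slides on the bench when its side is pushed
- case: loose closed red bit case, a box 120 mm (its x) by 90 mm (its y), 36 mm high, about 0.5 kg; origin at the centre of its underside, z up. Too wide to grip; it slides when its side is pushed
- tray_place: the larger of two rectangles of yellow tape on the bench, where the tray belongs: inside the lines 214 mm (its x) by 164 mm (its y); origin at its centre on the bench. The tape is flat, nothing to bump into
- case_place: the smaller rectangle of yellow tape, where the bit case belongs: inside the lines 144 mm (its x) by 114 mm (its y); origin at its centre on the bench. The tape is flat
- turntable: fixed foot of the spray turntable; origin on the bench, on the turning axis. Its round steel platter, 250 mm across, top 40 mm above the bench, carries the primed parts and turns freely when touched
- platter (a joint): angle of the turntable's platter (rad, anticlockwise from above); no stops in use, no motor, almost no friction
- cap: domed cap in wet grey primer on the platter: 50 mm across its foot, ribbed, 36 mm high, no groove, no boss; origin at the centre of its underside, z up
- pulley0: one of 3 to 5 alike grey-primed V-belt pulleys on the platter (absent ones read None from the start): grooved wheel 48 mm across and 18 mm high, with a round boss 22 mm across on top reaching to 44 mm, about 90 g; origin at the centre of its underside, z up through the boss. Can be gripped by the boss from above
- pulley1: one of 3 to 5 alike grey-primed V-belt pulleys on the platter (absent ones read None from the start): grooved wheel 48 mm across and 18 mm high, with a round boss 22 mm across on top reaching to 44 mm, about 90 g; origin at the centre of its underside, z up through the boss. Can be gripped by the boss from above
- pulley2: one of 3 to 5 alike grey-primed V-belt pulleys on the platter (absent ones read None from the start): grooved wheel 48 mm across and 18 mm high, with a round boss 22 mm across on top reaching to 44 mm, about 90 g; origin at the centre of its underside, z up through the boss. Can be gripped by the boss from above
- pulley3: one of 3 to 5 alike grey-primed V-belt pulleys on the platter (absent ones read None from the start): grooved wheel 48 mm across and 18 mm high, with a round boss 22 mm across on top reaching to 44 mm, about 90 g; origin at the centre of its underside, z up through the boss. Can be gripped by the boss from above
- pulley4: one of 3 to 5 alike grey-primed V-belt pulleys on the platter (absent ones read None from the start): grooved wheel 48 mm across and 18 mm high, with a round boss 22 mm across on top reaching to 44 mm, about 90 g; origin at the centre of its underside, z up through the boss. Can be gripped by the boss from above
- screwdriver: bystander: screwdriver with an amber handle lying on the bench, about 200 mm long; origin under its middle
- tape_roll: bystander: roll of masking tape lying flat, 90 mm across, 24 mm high; origin at the centre of its underside
- grease_jar: bystander: white grease jar, 66 mm across, 65 mm high; origin at the centre of its underside
Not all that is in view belongs to the job. Leave any yellow look-alike of the pulley0 alone. Of the things shaped like the tray, the steel one is meant.

How it is judged:
By the outcome, as a careful person would: the job done as asked, in the order asked, and still so for the second after the job is handed in, with the robot touching nothing.
Of pulley0, pulley1, pulley2, pulley3, pulley4 only 3 to 5 are there at a start; the rules pass over those that are not, and their reading is None.
At some moment in a run one of tray, case may be knocked a few centimetres aside while the robot is not near it.
It also fails if it takes over 210 s, if anything falls off the work surface, if the arm or the gripper's body presses on something with over 40 N, if the wrist force passes 120 N, or if a joint passes its speed limit or range.

## Working session

There is one attempt and no reset: what is moved stays moved. The work goes in short steps, Python scripts to look and compute and a tool call to move; the robot and the scene stay as the last step left them, time stands still between calls to the robot, and variables do not carry over. Pictures are saved under pics/ and viewed, at most 14 in all, crops included, and the job is handed in when it is done.

Besides the shell and the picture viewer there is one more tool, called after "Request:" by a JSON object that holds its "op" and its "data". send_rows: Moves the arm, as the interface text tells. Shifts and turns lie within -1 to 1; 1 stands for 250 mm of shift or 90 degrees of turn. Its arguments: {"type":"object","properties":{"moves":{"type":"array"},"grip":{"type":"number"}},"required":["moves"]}

```bash
ls; mkdir -p pics; cat > h.py <<'E'
import numpy as np, cv2
from rig import readout, viewer, ticket
def shot(name,fn=None):
    p,d=viewer.capture(name)
    if fn: cv2.imwrite('pics/'+fn,cv2.cvtColor(p,cv2.COLOR_RGB2BGR))
    return p,d,viewer.camera_info(name)
def cloud(d,c):
    v,u=np.mgrid[:d.shape[0],:d.shape[1]]
    X=np.stack([(u-c['cx'])/c['fx']*d,(v-c['cy'])/c['fy']*d,d],-1)
    return (X-np.array(c['t']))@np.array(c['R'])   # R^T (X-t)
def atz(c,u,v,z):
    R=np.array(c['R']);o=-R.T@np.array(c['t']);r=R.T@np.array([(u-c['cx'])/c['fx'],(v-c['cy'])/c['fy'],1])
    return o+r*(z-o[2])/r[2]
E
python3 - <<'E'
from h import *
for n in('top','side'):
    p,d,c=shot(n,n+'0.png'); np.savez(n+'0.npz',p=p,d=d)
    print(n,{k:np.round(v,3).tolist() for k,v in c.items()},(d==0).mean())
s=readout.read_state();print(s['position'],np.round(s['tcp_rot'],3))
E
```

```text
pics
top {'fx': 427.228, 'fy': 427.228, 'cx': 317.414, 'cy': 194.977, 'R': [[-0.017, -1.0, -0.004], [-0.995, 0.018, -0.102], [0.102, 0.002, -0.995]], 't': [0.001, 0.484, 1.242]} 0.0040234375
side {'fx': 372.485, 'fy': 372.485, 'cx': 322.392, 'cy': 196.786, 'R': [[-0.994, -0.106, -0.011], [-0.068, 0.713, -0.698], [0.082, -0.693, -0.716]], 't': [0.464, 0.069, 1.015]} 0.00408984375
[0.23191069 0.57966557 0.22168494] [[-0.928  0.372 -0.001]
 [ 0.372  0.928 -0.002]
 [ 0.    -0.002 -1.   ]]
```

View pics/top0.png

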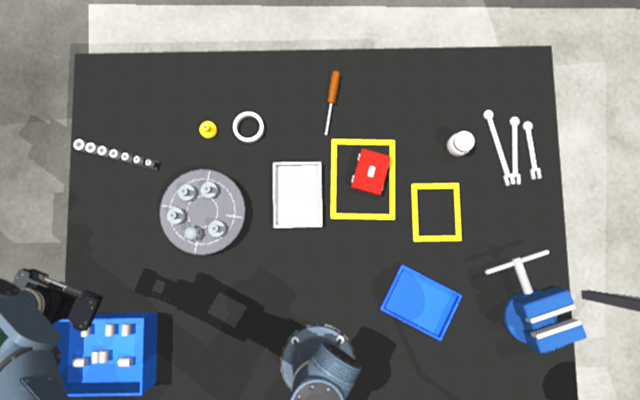

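View pics/side0.png

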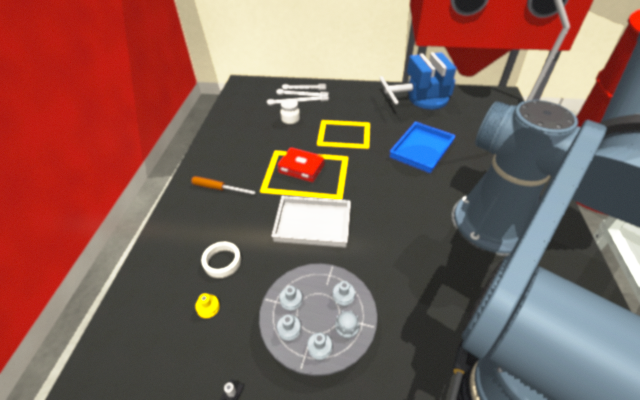

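The top view shows 4 pulleys on the platter at (187,192), (209,189), (176,215) and (217,228), with the cap at (194,233). The steel tray is at (298,195), the case at (371,172) in the large outline, and the small outline at (437,212).

```bash
cat >> h.py <<'E'
def rect(P):
    (cx,cy),(w,h),a=cv2.minAreaRect((P*1000).astype(np.float32))
    if w<h: w,h,a=h,w,a+90
    return np.round([cx,cy,w,h,(a+90)%180-90],1)
def biggest(m):
    n,l,s,_=cv2.connectedComponentsWithStats(m.astype(np.uint8)); return l==1+np.argmax(s[1:,4])
def look(top=None,verbose=1):
    p,d,c=top or shot('top'); W=cloud(d,c); z=W[...,2]; r,g,b=[p[...,i].astype(int) for i in range(3)]
    out={}
    box=lambda m,x0,x1,y0,y1:m&(W[...,0]>x0)&(W[...,0]<x1)&(W[...,1]>y0)&(W[...,1]<y1)
    tape=box((r>150)&(g>130)&(b<110)&(z<.012),.2,.9,-.6,.2)
    n,l,s,_=cv2.connectedComponentsWithStats(tape.astype(np.uint8),connectivity=8)
    out['tapes']=[rect(np.array([atz(c,u,v,0)[:2] for v,u in np.argwhere(l==i)])) for i in range(1,n) if s[i,4]>80]
    red=biggest(box((r>120)&(g<90)&(b<90),.2,.9,-.6,.3)&(z>.025))
    out['case']=rect(W[red][:,:2]); out['casez']=np.median(z[red])
    gy=box((abs(r-b)<45)&(r>110),.3,.85,-.35,.27)&(z>.016)&(z<.032)
    gy=biggest(cv2.dilate(gy.astype(np.uint8),np.ones((3,3))))&gy
    out['tray']=rect(W[gy][:,:2]); out['trayz']=np.percentile(z[gy],90)
    bo=box(z>.062,.2,.8,.0,.5)&(z<.095)
    n,l,s,ce=cv2.connectedComponentsWithStats(bo.astype(np.uint8))
    out['tops']=[(np.round(W[l==i].mean(0)*1000,1),round(z[l==i].max()*1000,1),s[i,4],np.round(ce[i])) for i in range(1,n) if s[i,4]>5]
    if verbose:
        for k,v in out.items(): print(k,v if k!='tops' and k!='tapes' else '\n  '+'\n  '.join(map(str,v)))
    return out
E
python3 - <<'E'
from h import *
c=viewer.camera_info('top');q=np.load('top0.npz');look((q['p'],q['d'],c))
W=cloud(q['d'],c);print(W[300,330],W[120,300],W[195,298],W[211,206],W[211,235])
for u,v in((187,190),(209,187),(176,213),(217,226),(194,232)):print(atz(c,u,v,.084))
p=q['p'];cv2.imwrite('pics/c0.png',cv2.cvtColor(cv2.resize(p[155:265,150:260],(660,660)[:2],interpolation=cv2.INTER_CUBIC)[:600],cv2.COLOR_RGB2BGR))
E
```

```text
tapes 
  [ 534.5 -145.2  248.8  196.9   -2.1]
  [ 4.302e+02 -3.629e+02  1.781e+02  1.473e+02 -2.000e-01]
case [ 470.9 -126.2  312.1  105.   -26.4]
casez 0.034926199558458784
tray [ 4.898e+02  5.310e+01  1.941e+02  1.438e+02 -2.000e-01]
trayz 0.027371119849320547
tops 
  (array([502.9, 306.1,  80.1]), np.float64(89.4), np.int32(62), array([207., 188.]))
  (array([497.2, 371. ,  79.5]), np.float64(87.0), np.int32(64), array([184., 191.]))
  (array([430.7, 401.8,  79.9]), np.float64(88.3), np.int32(69), array([173., 214.]))
  (array([379.3, 352.4,  70.9]), np.float64(79.2), np.int32(181), array([191., 232.]))
  (array([390.9, 283.3,  80.3]), np.float64(88.1), np.int32(64), array([215., 228.]))
[ 0.17397906 -0.03922319 -0.00477556] [ 0.72094318  0.04238031 -0.00421645] [0.48743369 0.05122985 0.00189135] [0.44125251 0.31879365 0.04009838] [0.44023015 0.23536187 0.0332626 ]
[0.498743   0.36164087 0.084     ]
[0.50619724 0.29933585 0.084     ]
[0.43403754 0.39176131 0.084     ]
[0.39545767 0.27590359 0.084     ]
[0.37978845 0.34034346 0.084     ]
```

View pics/c0.png

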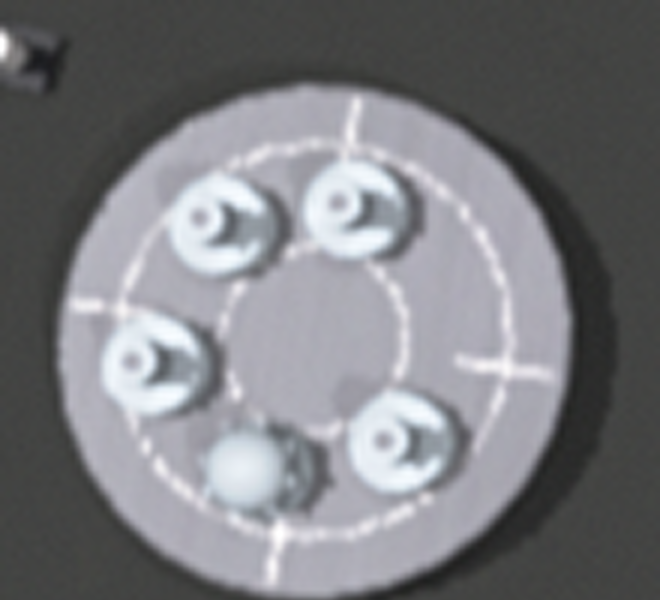

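All four boss centres agree with the depth blobs at about 84 mm, and the cap reads 76 mm. I'll turn the tool so its x is world +y and its y is world +x, and move toward the platter.

Request:
{"op": "send_rows", "data": {"moves": [[-1.0,-0.36,0,0,0,0.758],[-1.0,-0.36,0,0,0,0.758],[-1.0,-0.36,0,0,0,0.758],[-1.0,-0.36,0,0,0,0.758],[-1.0,-0.36,0,0,0,0.758],[-1.0,-0.36,0,0,0,0.758],[-1.0,-0.36,0,0,0,0.758],[-1.0,-0.36,0,0,0,0.758],[-1.0,-0.36,0,0,0,0.758],[-1.0,-0.36,0,0,0,0.758],[-1.0,-0.36,0,0,0,0.758]], "grip": 0.5}}

```text
time_s: 1.2
position: [0.4306, 0.4039, 0.2224]
tcp_rot: [[-0.002, 1.0, -0.0], [1.0, 0.002, -0.0], [-0.0, -0.0, -1.0]]
force: [0.6, 0.1, 0.3]
opening: 0.502
grasp_force: 0.0
```

```bash
cat > e.py <<'E'
s=open('h.py').read()
s=s.replace("rect(W[red][:,:2])","rect(np.array([atz(c,u,v,.036)[:2] for v,u in np.argwhere(red)]))").replace("rect(W[gy][:,:2])","rect(np.array([atz(c,u,v,.025)[:2] for v,u in np.argwhere(gy)]))")
s=s.replace("(np.round(W[l==i].mean(0)*1000,1)","(np.round(atz(c,*ce[i],.082)[:2]*1000,1)")
s=s.replace("z<.032)\n","z<.032)\n    red&=z<.045;red=biggest(cv2.morphologyEx(red.astype(np.uint8),cv2.MORPH_OPEN,np.ones((3,3))))\n")
s=s.replace("    red&=","    ",1) if 0 else s
s+='''
def st():
    s=readout.read_state();print('t',s['time_s'],'pos',np.round(np.array(s['position'])*1000,1),'R',np.round(s['tcp_rot'],3).tolist(),'F',np.round(s['force'],1),'open',round(s['opening'],3),'gf',s['grasp_force'],'j',np.round(s['joint_positions'],0))
'''
s=s.replace("    red&=z<.045;red=biggest","    red=biggest",1)
# order: morph must precede use
lines=s.split('\n');i=[k for k,l in enumerate(lines) if l.strip().startswith('red=biggest(cv2')][0];L=lines.pop(i)
j=[k for k,l in enumerate(lines) if l.strip().startswith("out['case']")][0];lines.insert(j,L)
open('h.py','w').write('\n'.join(lines))
E
python3 e.py; python3 - <<'E'
from h import *
c=viewer.camera_info('top');q=np.load('top0.npz');look((q['p'],q['d'],c));st()
look()
E
```

```text
tapes 
  [ 534.5 -145.2  248.8  196.9   -2.1]
  [ 4.302e+02 -3.629e+02  1.781e+02  1.473e+02 -2.000e-01]
case [ 551.3 -166.3  120.6   89.6  -17. ]
casez 0.03493441657208532
tray [ 4.897e+02  5.280e+01  1.937e+02  1.430e+02 -4.000e-01]
trayz 0.027371119849320547
tops 
  (array([502.7, 305.6]), np.float64(89.4), np.int32(62), array([207., 188.]))
  (array([496.9, 370.3]), np.float64(87.0), np.int32(64), array([184., 191.]))
  (array([430.6, 401.1]), np.float64(88.3), np.int32(69), array([173., 214.]))
  (array([379. , 349.1]), np.float64(79.2), np.int32(181), array([191., 232.]))
  (array([390.8, 282.9]), np.float64(88.1), np.int32(64), array([215., 228.]))
t 1.2 pos [430.6 403.9 222.4] R [[-0.002, 1.0, -0.0], [1.0, 0.002, -0.0], [-0.0, -0.0, -1.0]] F [0.6 0.1 0.3] open 0.502 gf 0.0 j [32. 28. 87.  0. 65. 32.]
tapes 
  [ 534.5 -145.2  248.8  196.9   -2.1]
  [ 4.304e+02 -3.629e+02  1.780e+02  1.475e+02 -4.000e-01]
case [ 551.5 -166.4  120.2   89.6  -17.1]
casez 0.03497105020552483
tray [ 4.897e+02  5.280e+01  1.937e+02  1.430e+02 -4.000e-01]
trayz 0.027450364971915085
tops 
  (array([502.8, 305.7]), np.float64(87.9), np.int32(60), array([207., 188.]))
  (array([497.2, 370.2]), np.float64(89.6), np.int32(63), array([184., 191.]))
  (array([430.4, 401.6]), np.float64(89.5), np.int32(66), array([173., 214.]))
  (array([379.2, 348.9]), np.float64(79.5), np.int32(186), array([191., 232.]))
  (array([391.3, 283.6]), np.float64(87.0), np.int32(59), array([214., 228.]))
```

Request:
{"op": "send_rows", "data": {"moves": [[-0.01,0,0.15,0,0,0],[-0.01,0,0.3,0,0,0],[-0.01,0,0.42,0,0,0],[-0.01,0,0.5,0,0,0],[-0.01,0,0.56,0,0,0],[-0.01,0,0.6,0,0,0],[-0.01,0,0.625,0,0,0],[-0.01,0,0.638,0,0,0],[-0.01,0,0.638,0,0,0]]}}

```text
time_s: 2.15
position: [0.431, 0.4014, 0.0632]
tcp_rot: [[0.0, 1.0, 0.0], [1.0, -0.0, 0.0], [0.0, 0.0, -1.0]]
force: [-0.4, -0.1, 0.6]
opening: 0.497
grasp_force: 0.0
```

Request:
{"op": "send_rows", "data": {"moves": [[0,0,0,0,0,0],[0,0,0,0,0,0],[0,0,0,0,0,0],[0,0,0,0,0,0],[0,0,0,0,0,0],[0,0,0,0,0,0],[0,0,0,0,0,0]], "grip": 0}}

```text
time_s: 2.85
position: [0.4311, 0.4014, 0.0635]
tcp_rot: [[0.001, 1.0, 0.001], [1.0, -0.001, 0.0], [0.0, 0.001, -1.0]]
force: [-0.3, 0.1, 4.2]
opening: 0.244
grasp_force: 30.0
```

Request:
{"op": "send_rows", "data": {"moves": [[0,0,-0.06,0,0,0],[0,0,-0.16,0,0,0],[0,0,-0.26,0,0,0],[-0.05,0,-0.32,0,0,0],[-0.15,0,-0.32,0,0,0],[-0.28,0,-0.32,0,0,0],[-0.42,0.02,-0.32,0,0,0],[-0.56,0.04,-0.32,0,0,0],[-0.7,0.056,-0.32,0,0,0],[-0.84,0.056,-0.32,0,0,0],[-0.95,0.056,-0.32,0,0,0],[-1.0,0.056,-0.32,0,0,0]]}}

```text
time_s: 4.05
position: [0.4442, 0.1493, 0.1427]
tcp_rot: [[0.003, 1.0, -0.001], [1.0, -0.003, -0.0], [-0.0, -0.001, -1.0]]
force: [-0.1, 1.0, -1.4]
opening: 0.241
grasp_force: 30.0
```

```bash
python3 -c "
from h import *
st();look(shot('top','t1.png'))"
```

```text
t 4.05 pos [444.2 149.3 142.7] R [[0.003, 1.0, -0.001], [1.0, -0.003, -0.0], [-0.0, -0.001, -1.0]] F [-0.1  1.  -1.4] open 0.241 gf 30.00011444091797 j [  5.  26. 109.  -0.  46.   5.]
tapes 
  [ 534.6 -144.9  248.6  197.5   -2.1]
  [ 4.302e+02 -3.628e+02  1.781e+02  1.477e+02 -2.000e-01]
case [ 551.4 -166.5  120.1   89.7  -17.2]
casez 0.0349702146841538
tray [ 4.897e+02  5.280e+01  1.937e+02  1.430e+02 -4.000e-01]
trayz 0.027243943497420008
tops 
  (array([497.3, 369.9]), np.float64(89.3), np.int32(64), array([184., 191.]))
  (array([380.1, 353.7]), np.float64(81.0), np.int32(145), array([189., 232.]))
```

Request:
{"op": "send_rows", "data": {"moves": [[-0.1,0,0,0,0,0],[-0.2,0,0,0,0,0],[-0.256,0,0.04,0,0,0],[-0.256,0,0.14,0,0,0],[-0.256,0,0.26,0,0,0],[-0.256,0,0.36,0,0,0],[-0.256,0,0.41,0,0,0],[-0.256,0,0.44,0,0,0],[-0.256,0,0.452,0,0,0],[-0.256,0,0.456,0,0,0],[-0.256,0,0.456,0,0,0]]}}

```text
time_s: 5.2
position: [0.4452, 0.0875, 0.0295]
tcp_rot: [[0.0, 1.0, 0.001], [1.0, -0.0, -0.0], [-0.0, 0.001, -1.0]]
force: [-0.3, 0.2, -1.6]
opening: 0.244
grasp_force: 30.0
```

Request:
{"op": "send_rows", "data": {"moves": [[0,0,0.003,0,0,0],[0,0,0.006,0,0,0],[0,0,0.008,0,0,0],[0,0,0.01,0,0,0],[0,0,0.01,0,0,0]]}}

```text
time_s: 5.7
position: [0.445, 0.0872, 0.0274]
tcp_rot: [[0.001, 1.0, 0.001], [1.0, -0.001, -0.0], [-0.0, 0.001, -1.0]]
force: [-0.9, -0.0, 7.0]
opening: 0.244
grasp_force: 30.0
```

Request:
{"op": "send_rows", "data": {"moves": [[0,0,0,0,0,0],[0,0,0,0,0,0],[0,0,0,0,0,0],[0,0,0,0,0,0],[0,0,-0.03,0,0,0],[0,0,-0.1,0,0,0],[0,0,-0.24,0,0,0],[0,0,-0.42,0,0,0],[0.1,0,-0.6,0,0,0],[0.25,0,-0.7,0,0,0],[0.25,0,-0.7,0,0,0]], "grip": 0.5}}

```text
time_s: 6.8
position: [0.4472, 0.1531, 0.206]
tcp_rot: [[-0.003, 1.0, 0.01], [1.0, 0.003, 0.002], [0.002, 0.01, -1.0]]
force: [0.1, -1.2, -0.3]
opening: 0.501
grasp_force: 0.0
```

```bash
python3 -c "
from h import *
st();look(shot('top','t2.png'));shot('side','s2.png')"
```

```text
t 6.8 pos [447.2 153.1 206. ] R [[-0.003, 1.0, 0.01], [1.0, 0.003, 0.002], [0.002, 0.01, -1.0]] F [ 0.1 -1.2 -0.3] open 0.501 gf 0.0 j [  5.  20. 105.   0.  55.   5.]
tapes 
  [ 534.6 -144.9  248.6  197.5   -2.1]
  [ 4.302e+02 -3.628e+02  1.781e+02  1.477e+02 -2.000e-01]
case [ 551.5 -166.2  120.2   89.9  -17.3]
casez 0.03480915845897736
tray [ 4.897e+02  5.280e+01  1.937e+02  1.429e+02 -4.000e-01]
trayz 0.027044155908767194
tops 
  (array([497.1, 370.1]), np.float64(88.2), np.int32(65), array([184., 191.]))
  (array([390.7, 283.1]), np.float64(87.7), np.int32(59), array([215., 228.]))
  (array([380.7, 366.6]), np.float64(80.4), np.int32(24), array([185., 232.]))
```

View pics/t2.png

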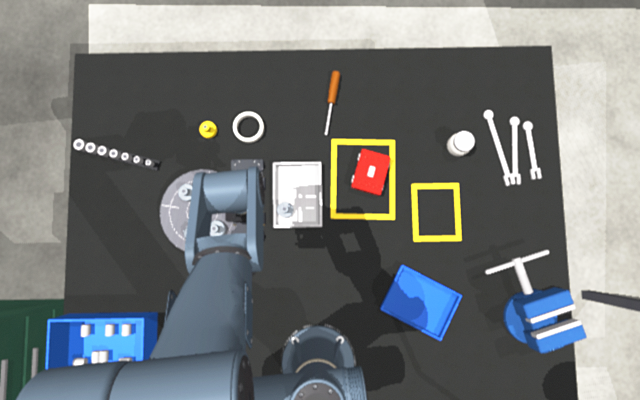

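Request:
{"op": "send_rows", "data": {"moves": [[0.12,-0.05,0,0,0,0],[0.25,-0.12,0,0,0,0],[0.38,-0.18,0,0,0,0],[0.48,-0.216,0,0,0,0],[0.533,-0.216,0.05,0,0,0],[0.533,-0.216,0.15,0,0,0],[0.533,-0.216,0.25,0,0,0],[0.533,-0.216,0.32,0,0,0],[0.533,-0.216,0.36,0,0,0],[0.533,-0.216,0.36,0,0,0],[0.533,-0.216,0.36,0,0,0]]}}

```text
time_s: 8.0
position: [0.3911, 0.2825, 0.1112]
tcp_rot: [[0.002, 1.0, -0.001], [1.0, -0.002, -0.0], [-0.0, -0.001, -1.0]]
force: [0.7, 0.2, -0.6]
opening: 0.501
grasp_force: 0.0
```

Request:
{"op": "send_rows", "data": {"moves": [[0.003,0,0.06,0,0,0],[0.003,0,0.12,0,0,0],[0.003,0,0.16,0,0,0],[0.003,0,0.18,0,0,0],[0.003,0,0.19,0,0,0],[0.003,0,0.192,0,0,0],[0.003,0,0.192,0,0,0]]}}

```text
time_s: 8.7
position: [0.3911, 0.2839, 0.0639]
tcp_rot: [[0.001, 1.0, 0.001], [1.0, -0.001, 0.0], [0.0, 0.001, -1.0]]
force: [0.4, 0.5, -0.2]
opening: 0.497
grasp_force: 0.0
```

Request:
{"op": "send_rows", "data": {"moves": [[0,0,0,0,0,0],[0,0,0,0,0,0],[0,0,0,0,0,0],[0,0,0,0,0,0],[0,0,0,0,0,0],[0,0,0,0,0,0]], "grip": 0}}

```text
time_s: 9.3
position: [0.3908, 0.2838, 0.0637]
tcp_rot: [[0.001, 1.0, 0.0], [1.0, -0.001, 0.0], [0.0, 0.0, -1.0]]
force: [-0.2, 0.2, 2.2]
opening: 0.246
grasp_force: 30.0
```

Request:
{"op": "send_rows", "data": {"moves": [[0,0,-0.06,0,0,0],[0,0,-0.16,0,0,0],[0,0,-0.26,0,0,0],[-0.05,0,-0.32,0,0,0],[-0.15,0.04,-0.32,0,0,0],[-0.28,0.1,-0.32,0,0,0],[-0.42,0.16,-0.32,0,0,0],[-0.56,0.2,-0.32,0,0,0],[-0.7,0.217,-0.32,0,0,0],[-0.84,0.217,-0.32,0,0,0],[-0.95,0.217,-0.32,0,0,0],[-1.0,0.217,-0.32,0,0,0]]}}

```text
time_s: 10.5
position: [0.4449, 0.0318, 0.1434]
tcp_rot: [[0.003, 1.0, -0.0], [1.0, -0.003, -0.0], [-0.0, -0.0, -1.0]]
force: [-0.1, 0.6, -0.8]
opening: 0.243
grasp_force: 30.0
```

```bash
python3 -c "
from h import *
look();st()"
```

```text
tapes 
  [ 535.6 -144.9  246.5  197.5   -2.1]
  [ 4.302e+02 -3.628e+02  1.781e+02  1.478e+02 -2.000e-01]
case [ 551.5 -166.4  120.2   89.6  -17. ]
casez 0.03496757607998219
tray [697.2 199.8  87.8  86.4  89. ]
trayz 0.02597634592096995
tops 
  (array([502.5, 305. ]), np.float64(87.2), np.int32(64), array([207., 188.]))
  (array([497. , 370.4]), np.float64(88.4), np.int32(60), array([184., 191.]))
  (array([379., 350.]), np.float64(80.5), np.int32(187), array([191., 232.]))
t 10.55 pos [445.1  31.2 143.4] R [[0.003, 1.0, -0.0], [1.0, -0.003, -0.001], [-0.001, -0.0, -1.0]] F [-0.2 -0.8 -0.8] open 0.242 gf 29.999432265758514 j [-10.  24. 112.  -0.  44. -10.]
```

Request:
{"op": "send_rows", "data": {"moves": [[-0.03,0,0,0,0,0],[-0.048,0,0.04,0,0,0],[-0.048,0,0.14,0,0,0],[-0.048,0,0.26,0,0,0],[-0.048,0,0.36,0,0,0],[-0.048,0,0.41,0,0,0],[-0.048,0,0.44,0,0,0],[-0.048,0,0.452,0,0,0],[-0.048,0,0.456,0,0,0],[-0.048,0,0.459,0,0,0],[-0.048,0,0.462,0,0,0],[-0.048,0,0.462,0,0,0]]}}

```text
time_s: 11.75
position: [0.4452, 0.0217, 0.0285]
tcp_rot: [[0.001, 1.0, 0.001], [1.0, -0.001, -0.0], [-0.0, 0.001, -1.0]]
force: [-0.9, 0.0, -0.9]
opening: 0.247
grasp_force: 30.0
```

Request:
{"op": "send_rows", "data": {"moves": [[0,0,0.003,0,0,0],[0,0,0.005,0,0,0],[0,0,0.007,0,0,0],[0,0,0.007,0,0,0]]}}

```text
time_s: 12.15
position: [0.4453, 0.0217, 0.0277]
tcp_rot: [[0.001, 1.0, 0.002], [1.0, -0.001, -0.0], [-0.0, 0.002, -1.0]]
force: [-1.3, 0.4, 12.9]
opening: 0.244
grasp_force: 30.0
```

Request:
{"op": "send_rows", "data": {"moves": [[0,0,0,0,0,0],[0,0,0,0,0,0],[0,0,0,0,0,0],[0,0,-0.03,0,0,0],[0,0,-0.1,0,0,0],[0,0,-0.24,0,0,0],[0,0,-0.4,0,0,0],[0.1,0.03,-0.5,0,0,0],[0.25,0.08,-0.54,0,0,0],[0.42,0.14,-0.54,0,0,0],[0.6,0.2,-0.54,0,0,0],[0.78,0.23,-0.54,0,0,0]], "grip": 0.5}}

```text
time_s: 13.35
position: [0.5037, 0.2185, 0.1621]
tcp_rot: [[0.001, 1.0, 0.002], [1.0, -0.001, 0.0], [0.0, 0.002, -1.0]]
force: [0.9, 0.3, 0.4]
opening: 0.501
grasp_force: 0.0
```

```bash
python3 -c "
from h import *
look();st()"
```

```text
tapes 
  [ 534.6 -144.9  248.6  197.5   -2.1]
  [ 4.302e+02 -3.628e+02  1.781e+02  1.477e+02 -2.000e-01]
case [ 551.5 -166.4  120.2   89.6  -17.1]
casez 0.035093339000097534
tray [ 4.897e+02  5.280e+01  1.937e+02  1.430e+02 -4.000e-01]
trayz 0.027114766421751424
tops 
  (array([495.6, 359.7]), np.float64(82.0), np.int32(17), array([188., 191.]))
t 13.4 pos [504.7 225.1 162.3] R [[-0.002, 1.0, 0.005], [1.0, 0.002, 0.006], [0.006, 0.005, -1.0]] F [ 2.2  3.9 -0.1] open 0.499 gf 0.0 j [12. 29. 96.  0. 54. 12.]
```

Request:
{"op": "send_rows", "data": {"moves": [[0.1,0,0,0,0,0],[0.22,0,0,0,0,0],[0.32,0,0,0,0,0],[0.355,0,0.03,0,0,0],[0.355,0,0.1,0,0,0],[0.355,0,0.18,0,0,0],[0.355,0,0.21,0,0,0],[0.355,0,0.21,0,0,0],[0.355,0,0.21,0,0,0],[0.355,0,0.21,0,0,0]]}}

```text
time_s: 14.4
position: [0.5033, 0.3054, 0.1097]
tcp_rot: [[0.001, 1.0, 0.002], [1.0, -0.001, 0.001], [0.001, 0.002, -1.0]]
force: [0.2, 0.9, 1.0]
opening: 0.501
grasp_force: 0.0
```

Request:
{"op": "send_rows", "data": {"moves": [[0,-0.001,0.06,0,0,0],[0,-0.001,0.12,0,0,0],[0,-0.001,0.16,0,0,0],[0,-0.001,0.176,0,0,0],[0,-0.001,0.184,0,0,0],[0,-0.001,0.187,0,0,0],[0,-0.001,0.187,0,0,0]]}}

```text
time_s: 15.1
position: [0.5027, 0.3056, 0.0625]
tcp_rot: [[0.001, 1.0, 0.001], [1.0, -0.001, 0.0], [0.0, 0.001, -1.0]]
force: [0.4, -0.6, 0.3]
opening: 0.5
grasp_force: 0.0
```

Request:
{"op": "send_rows", "data": {"moves": [[0,0,0,0,0,0],[0,0,0,0,0,0],[0,0,0,0,0,0],[0,0,0,0,0,0],[0,0,0,0,0,0],[0,0,0,0,0,0]], "grip": 0}}

```text
time_s: 15.7
position: [0.5025, 0.3055, 0.0622]
tcp_rot: [[0.001, 1.0, 0.0], [1.0, -0.001, 0.0], [0.0, 0.0, -1.0]]
force: [0.7, 0.3, 1.3]
opening: 0.245
grasp_force: 30.0
```

Request:
{"op": "send_rows", "data": {"moves": [[0,0,-0.06,0,0,0],[0,0,-0.16,0,0,0],[0,0,-0.26,0,0,0],[-0.05,0,-0.32,0,0,0],[-0.15,0.03,-0.32,0,0,0],[-0.28,0.06,-0.32,0,0,0],[-0.42,0.1,-0.32,0,0,0],[-0.56,0.13,-0.32,0,0,0],[-0.7,0.13,-0.32,0,0,0],[-0.81,0.13,-0.32,0,0,0],[-0.878,0.13,-0.32,0,0,0],[-0.878,0.13,-0.32,0,0,0]]}}

```text
time_s: 16.9
position: [0.5341, 0.0831, 0.1417]
tcp_rot: [[0.004, 1.0, -0.002], [1.0, -0.004, -0.001], [-0.001, -0.001, -1.0]]
force: [0.5, -0.1, -0.8]
opening: 0.248
grasp_force: 30.0
```

```bash
python3 -c "
from h import *
look();st()"
```

```text
tapes 
  [ 534.5 -145.7  248.8  196.    -2. ]
  [ 4.302e+02 -3.628e+02  1.781e+02  1.478e+02 -2.000e-01]
case [ 551.3 -166.4  120.5   89.7  -17.2]
casez 0.035006012493975835
tray [489.9  31.9 194.  100.1  -1. ]
trayz 0.02719590506332538
tops 
  (array([497. , 369.9]), np.float64(89.8), np.int32(63), array([184., 191.]))
  (array([379.4, 350.2]), np.float64(79.2), np.int32(183), array([191., 232.]))
t 16.95 pos [534.1  84.4 141.8] R [[0.004, 1.0, -0.001], [1.0, -0.004, 0.0], [0.0, -0.001, -1.0]] F [ 0.3  0.8 -0.2] open 0.247 gf 29.99992431141436 j [-3. 30. 99.  0. 51. -3.]
```

Lower from 142 to about 27, then settle.

Request:
{"op": "send_rows", "data": {"moves": [[0,0,0.04,0,0,0],[0,0,0.14,0,0,0],[0,0,0.26,0,0,0],[0,0,0.36,0,0,0],[0,0,0.41,0,0,0],[0,0,0.44,0,0,0],[0,0,0.451,0,0,0],[0,0,0.456,0,0,0],[0,0,0.459,0,0,0],[0,0,0.459,0,0,0]]}}

```text
time_s: 17.95
position: [0.5353, 0.0859, 0.0281]
tcp_rot: [[0.001, 1.0, 0.002], [1.0, -0.001, -0.0], [-0.0, 0.002, -1.0]]
force: [1.1, -0.4, -0.3]
opening: 0.244
grasp_force: 30.0
```

Request:
{"op": "send_rows", "data": {"moves": [[0,0,0.002,0,0,0],[0,0,0.003,0,0,0],[0,0,0.003,0,0,0]]}}

```text
time_s: 18.25
position: [0.5348, 0.0859, 0.0268]
tcp_rot: [[0.001, 1.0, 0.0], [1.0, -0.001, -0.0], [-0.0, 0.0, -1.0]]
force: [-0.6, -0.0, -0.8]
opening: 0.242
grasp_force: 30.0
```

Request:
{"op": "send_rows", "data": {"moves": [[0,0,0.002,0,0,0],[0,0,0.004,0,0,0],[0,0,0.004,0,0,0]]}}

```text
time_s: 18.55
position: [0.5348, 0.0859, 0.0262]
tcp_rot: [[0.001, 1.0, 0.0], [1.0, -0.001, -0.0], [-0.0, 0.0, -1.0]]
force: [-1.7, 0.0, 4.5]
opening: 0.248
grasp_force: 30.0
```

Request:
{"op": "send_rows", "data": {"moves": [[0,0,0,0,0,0],[0,0,0,0,0,0],[0,0,0,0,0,0],[0,0,-0.03,0,0,0],[0,0,-0.1,0,0,0],[0,0,-0.24,0,0,0],[0,0,-0.4,0,0,0],[0.1,-0.03,-0.5,0,0,0],[0.25,-0.08,-0.54,0,0,0],[0.42,-0.12,-0.54,0,0,0],[0.6,-0.152,-0.54,0,0,0],[0.78,-0.152,-0.54,0,0,0]], "grip": 0.5}}

```text
time_s: 19.75
position: [0.4951, 0.2823, 0.1612]
tcp_rot: [[0.001, 1.0, -0.001], [1.0, -0.001, -0.0], [-0.0, -0.001, -1.0]]
force: [1.1, -0.0, 0.8]
opening: 0.5
grasp_force: 0.0
```

```bash
python3 -c "
from h import *
look();st()"
```

```text
tapes 
  [ 534.5 -144.9  248.8  197.5   -2.1]
  [ 4.302e+02 -3.628e+02  1.781e+02  1.477e+02 -2.000e-01]
case [ 551.2 -166.4  120.5   89.7  -17.2]
casez 0.035248202801776034
tray [ 4.897e+02  5.280e+01  1.937e+02  1.430e+02 -4.000e-01]
trayz 0.02689555638244492
tops 
  
t 19.8 pos [496.2 289.4 161.6] R [[-0.002, 1.0, 0.003], [1.0, 0.002, 0.006], [0.006, 0.003, -1.0]] F [1.1 3.5 0.2] open 0.496 gf 0.0 j [19. 31. 93.  0. 56. 19.]
```

Request:
{"op": "send_rows", "data": {"moves": [[0.1,0,0,0,0,0],[0.22,0,0,0,0,0],[0.32,0,0,0,0,0],[0.357,0,0.03,0,0,0],[0.357,0,0.1,0,0,0],[0.357,0,0.18,0,0,0],[0.357,0,0.21,0,0,0],[0.357,0,0.21,0,0,0],[0.357,0,0.21,0,0,0],[0.357,0,0.21,0,0,0]]}}

```text
time_s: 20.8
position: [0.4977, 0.3702, 0.1091]
tcp_rot: [[0.001, 1.0, 0.002], [1.0, -0.001, 0.001], [0.001, 0.002, -1.0]]
force: [0.2, 0.5, 0.0]
opening: 0.503
grasp_force: 0.0
```

Request:
{"op": "send_rows", "data": {"moves": [[0,-0.002,0.06,0,0,0],[0,-0.002,0.12,0,0,0],[0,-0.002,0.16,0,0,0],[0,-0.002,0.174,0,0,0],[0,-0.002,0.182,0,0,0],[0,-0.002,0.184,0,0,0],[0,-0.002,0.184,0,0,0]]}}

```text
time_s: 21.5
position: [0.4967, 0.3704, 0.0623]
tcp_rot: [[0.001, 1.0, 0.001], [1.0, -0.001, 0.0], [0.0, 0.001, -1.0]]
force: [-0.3, -0.3, -0.1]
opening: 0.499
grasp_force: 0.0
```

Request:
{"op": "send_rows", "data": {"moves": [[0,0,0,0,0,0],[0,0,0,0,0,0],[0,0,0,0,0,0],[0,0,0,0,0,0],[0,0,0,0,0,0],[0,0,0,0,0,0]], "grip": 0}}

```text
time_s: 22.1
position: [0.4966, 0.3703, 0.0623]
tcp_rot: [[0.001, 1.0, 0.001], [1.0, -0.001, 0.0], [0.0, 0.001, -1.0]]
force: [-0.0, 0.2, 1.3]
opening: 0.242
grasp_force: 30.0
```

Request:
{"op": "send_rows", "data": {"moves": [[0,0,-0.06,0,0,0],[0,0,-0.16,0,0,0],[0,0,-0.26,0,0,0],[-0.05,0,-0.32,0,0,0],[-0.15,0.03,-0.32,0,0,0],[-0.28,0.06,-0.32,0,0,0],[-0.42,0.1,-0.32,0,0,0],[-0.56,0.14,-0.32,0,0,0],[-0.7,0.154,-0.32,0,0,0],[-0.84,0.154,-0.32,0,0,0],[-0.95,0.154,-0.32,0,0,0],[-1.0,0.154,-0.32,0,0,0]]}}

```text
time_s: 23.3
position: [0.5341, 0.1173, 0.1423]
tcp_rot: [[0.004, 1.0, -0.001], [1.0, -0.004, -0.001], [-0.001, -0.001, -1.0]]
force: [0.6, -0.4, -0.1]
opening: 0.242
grasp_force: 30.0
```

```bash
python3 -c "
from h import *
look();st()"
```

```text
tapes 
  [ 534.6 -144.9  248.6  197.5   -2.1]
  [ 4.302e+02 -3.628e+02  1.781e+02  1.477e+02 -2.000e-01]
case [ 551.6 -166.4  119.8   89.5  -17.2]
casez 0.03488729576379311
tray [490.3  52.6 194.  141.6  -1. ]
trayz 0.027577222955411634
tops 
  (array([380.9, 355.4]), np.float64(79.4), np.int32(127), array([189., 232.]))
t 23.35 pos [534.3 116.7 142.3] R [[0.004, 1.0, -0.001], [1.0, -0.004, -0.001], [-0.001, -0.001, -1.0]] F [ 0.2 -1.5 -0.2] open 0.241 gf 29.999689925462008 j [ 1. 31. 98. -0. 52.  1.]
```

Request:
{"op": "send_rows", "data": {"moves": [[-0.1,0,0,0,0,0],[-0.22,0,0,0,0,0],[-0.33,0,0,0,0,0],[-0.397,0,0.04,0,0,0],[-0.397,0,0.14,0,0,0],[-0.397,0,0.26,0,0,0],[-0.397,0,0.36,0,0,0],[-0.397,0,0.41,0,0,0],[-0.397,0,0.44,0,0,0],[-0.397,0,0.451,0,0,0],[-0.397,0,0.456,0,0,0],[-0.397,0,0.456,0,0,0]]}}

```text
time_s: 24.55
position: [0.5353, 0.021, 0.0288]
tcp_rot: [[0.0, 1.0, 0.002], [1.0, -0.0, -0.0], [-0.0, 0.002, -1.0]]
force: [0.3, 0.5, -1.0]
opening: 0.241
grasp_force: 30.0
```

Request:
{"op": "send_rows", "data": {"moves": [[0,0,0.003,0,0,0],[0,0,0.005,0,0,0],[0,0,0.005,0,0,0]]}}

```text
time_s: 24.85
position: [0.5348, 0.0209, 0.0271]
tcp_rot: [[0.001, 1.0, 0.001], [1.0, -0.001, -0.0], [-0.0, 0.001, -1.0]]
force: [0.3, 0.1, -0.0]
opening: 0.24
grasp_force: 30.0
```

Request:
{"op": "send_rows", "data": {"moves": [[0,0,0.002,0,0,0],[0,0,0.004,0,0,0],[0,0,0.004,0,0,0]]}}

```text
time_s: 25.15
position: [0.5347, 0.0209, 0.0262]
tcp_rot: [[0.001, 1.0, 0.0], [1.0, -0.001, -0.0], [-0.0, 0.0, -1.0]]
force: [-0.9, 0.2, 4.6]
opening: 0.244
grasp_force: 30.0
```

Request:
{"op": "send_rows", "data": {"moves": [[0,0,0,0,0,0],[0,0,0,0,0,0],[0,0,0,0,0,0],[0,0,-0.03,0,0,0],[0,0,-0.1,0,0,0],[0,0,-0.24,0,0,0],[0,0,-0.4,0,0,0],[-0.1,0.1,-0.5,0,0,-0.08],[-0.25,0.2,-0.54,0,0,-0.16],[-0.42,0.3,-0.54,0,0,-0.24],[-0.6,0.39,-0.54,0,0,-0.32],[-0.78,0.39,-0.54,0,0,-0.41]], "grip": 0.5}}

```text
time_s: 26.35
position: [0.635, -0.1763, 0.1618]
tcp_rot: [[-0.605, 0.796, 0.005], [0.796, 0.605, -0.002], [-0.004, 0.003, -1.0]]
force: [0.3, 0.3, -0.0]
opening: 0.506
grasp_force: 0.0
```

Request:
{"op": "send_rows", "data": {"moves": [[0,0,0,0,0,-0.1],[0,0,0,0,0,-0.2],[0,0,0,0,0,-0.3],[0,0,0,0,0,-0.4],[0,0,0,0,0,-0.4],[0,0,0,0,0,-0.4],[0,0,0,0,0,-0.4]]}}

```text
time_s: 27.05
position: [0.632, -0.174, 0.1609]
tcp_rot: [[-0.955, 0.296, 0.0], [0.296, 0.955, 0.0], [0.0, 0.0, -1.0]]
force: [0.9, -0.7, -0.6]
opening: 0.498
grasp_force: 0.0
```

```bash
python3 -c "
from h import *
look(shot('top','t3.png'));st();shot('side','s3.png')"
```

```text
Traceback (most recent call last):
  File "h.py", line 27, in look
    red=biggest(box((r>120)&(g<90)&(b<90),.2,.9,-.6,.3)&(z>.025))
  File "h.py", line 19, in biggest
    n,l,s,_=cv2.connectedComponentsWithStats(m.astype(np.uint8)); return l==1+np.argmax(s[1:,4])
                                                                              ~~~~~~~~~^^^^^^^^^
ValueError: attempt to get argmax of an empty sequence
```

View pics/t3.png

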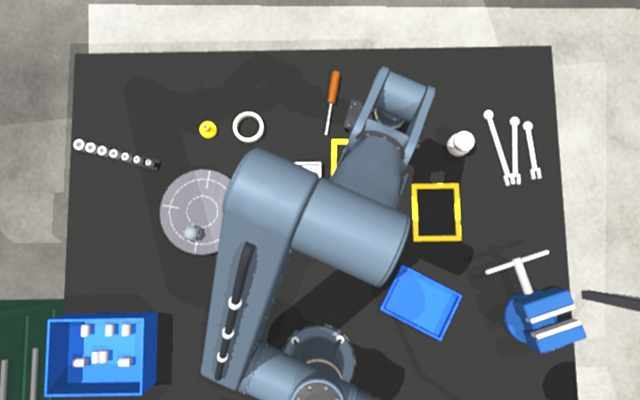

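The top view shows the turntable holding only the cap at (194,233); the arm hides the case. I'll check the case and tray with the side camera.

```bash
cat >> h.py <<'E'
def side(fn=None):
    p,d,c=shot('side',fn);W=cloud(d,c);z=W[...,2];r,g,b=[p[...,i].astype(int) for i in range(3)]
    m=(r>110)&(g<100)&(b<100)&(W[...,0]>.2)&(W[...,0]<.75)&(W[...,1]>-.6)&(W[...,1]<.3)&(z>-.01)&(z<.06)
    m=biggest(m); zz=np.percentile(z[m],95); off=zz-.036
    t=m&(z>.027+off)
    print('side case top',rect(np.array([atz(c,u,v,.036)[:2] for v,u in np.argwhere(t)])),'z95',zz,t.sum())
E
python3 -c "
from h import *
side('s3.png');st()"
```

```text
side case top [ 550.3 -165.1  122.7   95.5  -17.3] z95 0.04075098497120848 698
t 27.15 pos [ 632.  -174.   160.9] R [[-0.955, 0.296, -0.0], [0.296, 0.955, 0.0], [0.0, 0.0, -1.0]] F [ 0.4 -0.3 -0. ] open 0.501 gf 0.0 j [-25.  37.  81.   0.  63. -98.]
```

View pics/s3.png

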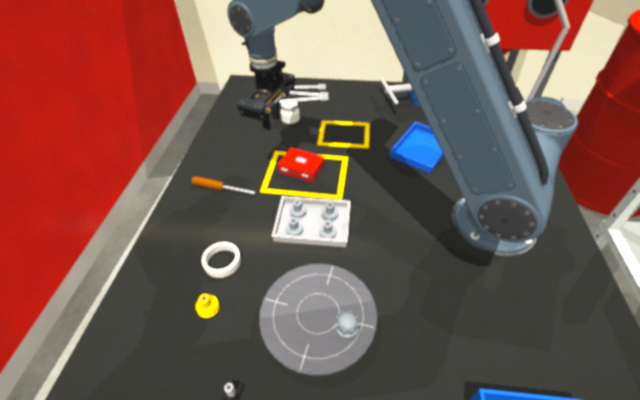

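Request:
{"op": "send_rows", "data": {"moves": [[-0.02,-0.065,0.1,0,0,0],[-0.02,-0.065,0.25,0,0,0],[-0.02,-0.065,0.4,0,0,0],[-0.02,-0.065,0.5,0,0,0],[-0.02,-0.065,0.57,0,0,0],[-0.02,-0.065,0.6,0,0,0],[-0.02,-0.065,0.603,0,0,0],[-0.02,-0.065,0.603,0,0,0]]}}

```text
time_s: 27.95
position: [0.6329, -0.1915, 0.0111]
tcp_rot: [[-0.956, 0.295, 0.002], [0.295, 0.956, -0.001], [-0.002, -0.0, -1.0]]
force: [-1.1, 0.3, 1.0]
opening: 0.498
grasp_force: 0.0
```

Request:
{"op": "send_rows", "data": {"moves": [[0.03,0,0,0,0,0],[0.06,0,0,0,0,0],[0.108,-0.001,0,0,0,-0.019],[0.156,-0.003,0,0,0,-0.038],[0.203,-0.006,0,0,0,-0.057],[0.251,-0.011,0,0,0,-0.076],[0.299,-0.018,0,0,0,-0.095],[0.347,-0.026,0,0,0,-0.114],[0.395,-0.035,0,0,0,-0.133],[0.44,-0.045,0,0,0,-0.152],[0.48,-0.055,0,0,0,-0.171],[0.5,-0.06,0,0,0,-0.185]]}}

```text
time_s: 29.15
position: [0.5097, -0.1692, 0.0116]
tcp_rot: [[-1.0, 0.009, 0.006], [0.009, 1.0, -0.002], [-0.006, -0.002, -1.0]]
force: [5.5, 1.7, 1.6]
opening: 0.506
grasp_force: 2.7
```

```bash
python3 -c "
from h import *
side();st()"
```

```text
side case top [ 436.5 -166.1  118.1   97.5   -0.8] z95 0.040836634118627736 628
t 29.2 pos [ 508.9 -169.1   11.4] R [[-1.0, 0.008, 0.004], [0.008, 1.0, -0.002], [-0.004, -0.002, -1.0]] F [3.5 1.2 3.5] open 0.5 gf 1.6203658981248736 j [ -30.   43.  103.    0.   34. -120.]
```

Request:
{"op": "send_rows", "data": {"moves": [[0.012,0,0,0,0,-0.003],[0.024,0,0,0,0,-0.005],[0.03,0,0,0,0,-0.005],[0.03,0,0,0,0,-0.005],[-0.04,0,0,0,0,0],[-0.1,0,0,0,0,0],[-0.1,0,-0.1,0,0,0],[-0.1,0,-0.28,0,0,0],[-0.1,0,-0.44,0,0,0],[-0.1,0,-0.5,0,0,0],[-0.1,0,-0.5,0,0,0]]}}

```text
time_s: 30.3
position: [0.5337, -0.1693, 0.1375]
tcp_rot: [[-1.0, 0.008, 0.003], [0.008, 1.0, -0.002], [-0.003, -0.002, -1.0]]
force: [-0.1, -0.4, -0.2]
opening: 0.501
grasp_force: 0.0
```

```bash
python3 -c "
from h import *
side()
try: look()
except Exception as e: print(e)
st()"
```

```text
side case top [ 4.311e+02 -1.682e+02  1.194e+02  9.660e+01  3.000e-01] z95 0.04077680962136201 716
attempt to get argmax of an empty sequence
t 30.4 pos [ 531.9 -168.4  134.5] R [[-1.0, 0.008, -0.002], [0.008, 1.0, 0.001], [0.002, 0.001, -1.0]] F [ 0.1 -0.6 -0.4] open 0.501 gf 0.0 j [ -29.   32.   96.   -0.   52. -119.]
```

Request:
{"op": "send_rows", "data": {"moves": [[0.04,0.04,0,0,0,0.09],[0.1,0.1,0,0,0,0.185],[0.18,0.15,0,0,0,0.28],[0.26,0.2,0,0,0,0.375],[0.34,0.25,0,0,0,0.47],[0.403,0.288,0,0,0,0.565],[0.403,0.288,0,0,0,0.66],[0.403,0.288,0,0,0,0.755],[0.403,0.288,0,0,0,0.85],[0.403,0.288,0,0,0,0.945],[0.403,0.288,0,0,0,0.995],[0.403,0.288,0,0,0,0.995]], "grip": 0.7}}

```text
time_s: 31.6
position: [0.4314, -0.0953, 0.1335]
tcp_rot: [[0.0, 1.0, -0.004], [1.0, -0.0, 0.002], [0.002, -0.004, -1.0]]
force: [0.4, 0.0, -0.6]
opening: 0.699
grasp_force: 0.0
```

```bash
python3 -c "
from h import *
side()
try: look()
except Exception as e: print(e)
st()"
```

```text
side case top [ 4.309e+02 -1.682e+02  1.193e+02  9.620e+01 -2.000e-01] z95 0.04057553067096045 731
tapes 
  [ 578.2 -146.5  197.5  161.3   87.9]
  [ 4.301e+02 -3.628e+02  1.781e+02  1.477e+02 -1.000e-01]
case [ 376.8 -208.4    5.9    5.8   89. ]
casez 0.03683052659095097
tray [ 4.897e+02  5.280e+01  1.937e+02  1.430e+02 -4.000e-01]
trayz 0.026928474226137537
tops 
  (array([379.1, 349.8]), np.float64(80.8), np.int32(184), array([191., 232.]))
t 31.7 pos [431.9 -95.5 133.9] R [[-0.001, 1.0, -0.003], [1.0, 0.001, 0.001], [0.001, -0.003, -1.0]] F [-0.6 -0.7 -1.2] open 0.699 gf 0.0 j [-27.  25. 113.  -0.  42. -27.]
```

Request:
{"op": "send_rows", "data": {"moves": [[0,0,0.08,0,0,0],[0,0,0.2,0,0,0],[0,0,0.34,0,0,0],[0,0,0.43,0,0,0],[0,0,0.475,0,0,0],[0,0,0.489,0,0,0],[0,0,0.489,0,0,0]]}}

```text
time_s: 32.4
position: [0.4329, -0.096, 0.0127]
tcp_rot: [[0.0, 1.0, -0.0], [1.0, -0.0, 0.0], [0.0, -0.0, -1.0]]
force: [0.4, -0.7, -0.4]
opening: 0.699
grasp_force: 0.0
```

Request:
{"op": "send_rows", "data": {"moves": [[-0.05,0,0,0,0,0],[-0.09,0,0,0,0,0],[-0.14,0,0,0,0,0],[-0.19,0,0,0,0,0],[-0.24,0,0,0,0,0],[-0.29,0,0,0,0,0],[-0.34,0,0,0,0,0],[-0.39,0,0,0,0,0],[-0.44,0,0,0,0,0],[-0.48,0,0,0,0,0],[-0.5,0,0,0,0,0]]}}

```text
time_s: 33.5
position: [0.4317, -0.221, 0.0135]
tcp_rot: [[0.003, 1.0, -0.002], [1.0, -0.003, 0.002], [0.002, -0.002, -1.0]]
force: [1.3, 8.3, 6.6]
opening: 0.697
grasp_force: 3.9
```

```bash
python3 -c "
from h import *
side()
try: look()
except Exception as e: print(e)
st()"
```

```text
side case top [ 4.312e+02 -2.443e+02  6.440e+01  4.580e+01 -3.000e-01] z95 0.040142234915544514 156
attempt to get argmax of an empty sequence
t 33.6 pos [ 432.1 -221.6   13.4] R [[0.002, 1.0, -0.001], [1.0, -0.002, 0.001], [0.001, -0.001, -1.0]] F [-1.4  2.4  0.6] open 0.702 gf 0.9429395059123635 j [-40.  41. 110.   0.  29. -40.]
```

Request:
{"op": "send_rows", "data": {"moves": [[-0.04,0,0,0,0,0],[-0.09,0,0,0,0,0],[-0.14,0,0,0,0,0],[-0.19,0,0,0,0,0],[-0.24,0,0,0,0,0],[-0.29,0,0,0,0,0],[-0.32,0,0,0,0,0],[-0.335,0,0,0,0,0],[-0.335,0,0,0,0,0]]}}

```text
time_s: 34.5
position: [0.4321, -0.3044, 0.0131]
tcp_rot: [[0.001, 1.0, -0.001], [1.0, -0.001, 0.001], [0.001, -0.001, -1.0]]
force: [-1.1, 3.0, 2.7]
opening: 0.699
grasp_force: 1.8
```

Request:
{"op": "send_rows", "data": {"moves": [[0.03,0,0,0,0,0],[0.08,0,0,0,0,0],[0.12,0,-0.1,0,0,0],[0.2,0,-0.25,0,0,0],[0.35,0,-0.4,0,0,0],[0.5,0,-0.5,0,0,0],[0.65,0,-0.5,0,0,0],[0.8,0,-0.5,0,0,0],[0.95,0,-0.5,0,0,0],[1.0,0,-0.5,0,0,0]]}}

```text
time_s: 35.5
position: [0.4317, -0.0513, 0.1379]
tcp_rot: [[-0.003, 1.0, -0.001], [1.0, 0.003, 0.0], [0.0, -0.001, -1.0]]
force: [-0.7, 0.2, 0.7]
opening: 0.7
grasp_force: 0.0
```

```bash
python3 -c "
from h import *
side()
try: look(shot('top','t4.png'))
except Exception as e: print(e)
st()"
```

```text
side case top [ 444.2 -249.1   68.4   13.2    0.6] z95 0.027878490765693174 36
tapes 
  [ 535.6 -145.7  246.4  196.    -2.1]
  [ 4.301e+02 -3.635e+02  1.781e+02  1.462e+02 -1.000e-01]
case [ 426.9 -308.8  118.9   91.     0.8]
casez 0.035041581965980506
tray [ 4.900e+02  5.400e+01  1.931e+02  1.406e+02 -4.000e-01]
trayz 0.02641173214879606
tops 
  (array([390.7, 349.2]), np.float64(76.6), np.int32(68), array([191., 228.]))
t 35.6 pos [432.7 -53.1 137.9] R [[-0.003, 1.0, 0.0], [1.0, 0.003, -0.0], [-0.0, 0.0, -1.0]] F [0.2 0.1 0.6] open 0.696 gf 0.0 j [-22.  24. 113.  -0.  42. -22.]
```

View pics/t4.png

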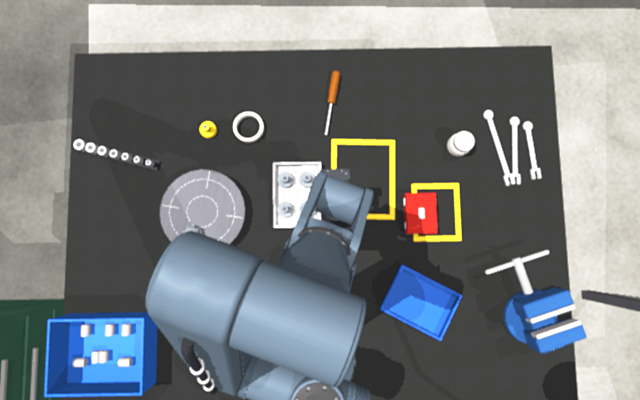

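The case now sits at (421,213), about 54 mm to +y of where I left it, so it was knocked aside. I'll push it in again.

Request:
{"op": "send_rows", "data": {"moves": [[-0.1,-0.01,0,0,0,0],[-0.25,-0.01,0,0,0,0],[-0.4,-0.01,0,0,0,0],[-0.55,-0.01,0,0,0,0],[-0.67,-0.01,0,0,0,0],[-0.74,-0.01,0.05,0,0,0],[-0.74,-0.01,0.2,0,0,0],[-0.74,-0.01,0.35,0,0,0],[-0.74,-0.01,0.45,0,0,0],[-0.74,-0.01,0.49,0,0,0],[-0.74,-0.01,0.5,0,0,0],[-0.74,-0.01,0.5,0,0,0]]}}

```text
time_s: 36.8
position: [0.4307, -0.2407, 0.0131]
tcp_rot: [[0.001, 1.0, 0.001], [1.0, -0.001, -0.001], [-0.001, 0.001, -1.0]]
force: [-0.4, 0.4, -0.1]
opening: 0.701
grasp_force: 0.0
```

```bash
python3 -c "
from h import *
side('s5.png')
st()"
```

```text
side case top [ 430.9 -272.7   58.9   26.6    5.2] z95 0.04015770685676264 98
t 36.85 pos [ 431.  -240.7   13.6] R [[0.001, 1.0, 0.001], [1.0, -0.001, -0.002], [-0.002, 0.001, -1.0]] F [-0.   1.   0.9] open 0.702 gf 0.0 j [-42.  41. 109.  -0.  29. -42.]
```

View pics/s5.png

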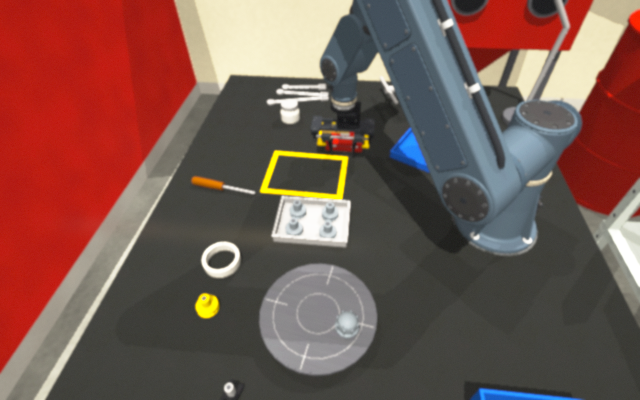

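Request:
{"op": "send_rows", "data": {"moves": [[-0.04,0,0,0,0,0],[-0.08,0,0,0,0,0],[-0.12,0,0,0,0,0],[-0.16,0,0,0,0,0],[-0.2,0,0,0,0,0],[-0.23,0,0,0,0,0],[-0.25,0,0,0,0,0],[-0.26,0,0,0,0,0],[-0.26,0,0,0,0,0],[-0.26,0,0,0,0,0]]}}

```text
time_s: 37.85
position: [0.4291, -0.303, 0.0136]
tcp_rot: [[0.002, 1.0, -0.002], [1.0, -0.002, 0.004], [0.004, -0.002, -1.0]]
force: [-0.7, 5.5, 4.4]
opening: 0.7
grasp_force: 2.8
```

Request:
{"op": "send_rows", "data": {"moves": [[0.02,0,0,0,0,0],[0.06,0,0,0,0,0],[0.1,0,0,0,0,0],[0.12,0,-0.08,0,0,0],[0.16,0,-0.2,0,0,0],[0.28,0,-0.34,0,0,0],[0.42,0,-0.45,0,0,0],[0.56,0,-0.5,0,0,0],[0.7,0,-0.5,0,0,0],[0.85,0,-0.5,0,0,0],[1.0,0,-0.5,0,0,0]]}}

```text
time_s: 38.95
position: [0.4303, -0.053, 0.1382]
tcp_rot: [[0.001, 1.0, 0.001], [1.0, -0.001, -0.0], [-0.0, 0.001, -1.0]]
force: [0.3, 0.8, -0.1]
opening: 0.701
grasp_force: 0.0
```

```bash
python3 -c "
from h import *
look(shot('top','t6.png'))
st()"
```

```text
tapes 
  [ 535.6 -145.7  246.5  196.    -2.1]
  [ 4.301e+02 -3.628e+02  1.781e+02  1.477e+02 -1.000e-01]
case [ 424.1 -357.   117.1   90.8   -1. ]
casez 0.0350697970942707
tray [ 4.900e+02  5.400e+01  1.932e+02  1.406e+02 -4.000e-01]
trayz 0.026373594736511637
tops 
  (array([390.1, 350.7]), np.float64(77.7), np.int32(73), array([191., 228.]))
t 39.0 pos [427.8 -47.8 137.9] R [[-0.002, 1.0, -0.003], [1.0, 0.002, 0.004], [0.004, -0.003, -1.0]] F [0.1 2.7 0.2] open 0.701 gf 0.0 j [-21.  24. 114.   0.  42. -22.]
```

```bash
python3 -c "
from h import *
p=cv2.imread('pics/t6.png')
cv2.imwrite('pics/c6.png',cv2.resize(p[175:250,395:475],None,fx=7.5,fy=7.5,interpolation=cv2.INTER_CUBIC))"
```

```text
(no output)
```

View pics/c6.png

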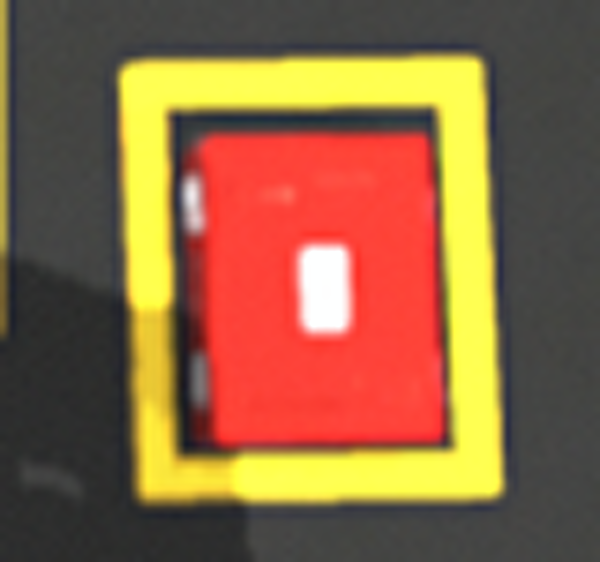

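Request:
{"op": "send_rows", "data": {"moves": [[-0.08,-0.02,0,0,0,-0.09],[-0.18,-0.05,0,0,0,-0.18],[-0.28,-0.08,0,0,0,-0.27],[-0.38,-0.12,0,0,0,-0.36],[-0.48,-0.16,0,0,0,-0.45],[-0.58,-0.2,0,0,0,-0.54],[-0.68,-0.24,0,0,0,-0.63],[-0.78,-0.28,0,0,0,-0.72],[-0.88,-0.33,0,0,0,-0.81],[-0.95,-0.37,0,0,0,-0.9],[-1.0,-0.37,0,0,0,-0.99],[-1.0,-0.37,0,0,0,-1.0]], "grip": 0.5}}

```text
time_s: 40.2
position: [0.338, -0.3066, 0.138]
tcp_rot: [[-1.0, 0.002, 0.001], [0.002, 1.0, -0.002], [-0.001, -0.002, -1.0]]
force: [0.7, 0.7, 0.3]
opening: 0.501
grasp_force: 0.0
```

Request:
{"op": "send_rows", "data": {"moves": [[0,-0.1,0,0,0,0],[0,-0.18,0,0,0,0],[0,-0.22,0,0,0,0],[0,-0.22,0,0,0,0],[0,-0.22,0,0,0,0],[0,-0.22,0,0,0,0]]}}

```text
time_s: 40.8
position: [0.3375, -0.358, 0.1376]
tcp_rot: [[-1.0, 0.0, -0.001], [0.0, 1.0, 0.002], [0.001, 0.002, -1.0]]
force: [0.3, 0.3, -0.7]
opening: 0.499
grasp_force: 0.0
```

```bash
python3 -c "
from h import *
st()
side('s7.png')"
```

```text
t 40.8 pos [ 337.5 -358.   137.6] R [[-1.0, 0.0, -0.001], [0.0, 1.0, 0.002], [0.001, 0.002, -1.0]] F [ 0.3  0.3 -0.7] open 0.499 gf 0.0 j [ -60.   28.  106.    0.   47. -150.]
side case top [ 424.5 -357.2  118.2   99.4    1.7] z95 0.04078141858054893 518
```

Request:
{"op": "send_rows", "data": {"moves": [[0,0,0.1,0,0,0],[0,0,0.24,0,0,0],[0,0,0.38,0,0,0],[0,0,0.46,0,0,0],[0,0,0.49,0,0,0],[0,0,0.5,0,0,0],[-0.02,0,0.5,0,0,0],[-0.04,0,0.5,0,0,0],[-0.06,0,0.5,0,0,0],[-0.075,0,0.5,0,0,0],[-0.084,0,0.5,0,0,0],[-0.084,0,0.5,0,0,0]]}}

```text
time_s: 42.05
position: [0.3583, -0.3596, 0.0138]
tcp_rot: [[-1.0, -0.001, -0.001], [-0.001, 1.0, -0.0], [0.001, -0.0, -1.0]]
force: [-5.1, -1.4, 2.7]
opening: 0.5
grasp_force: 2.3
```

Request:
{"op": "send_rows", "data": {"moves": [[0.02,0,0,0,0,0],[0.06,0,0,0,0,0],[0.08,0,-0.02,0,0,0],[0.08,0,-0.12,0,0,0],[0.08,0,-0.28,0,0,0],[0.08,0.04,-0.42,0,0,0],[0.08,0.14,-0.5,0,0,0.09],[0.06,0.28,-0.5,0,0,0.18],[0.03,0.42,-0.5,0,0,0.27],[0,0.56,-0.5,0,0,0.36],[-0.05,0.7,-0.5,0,0,0.45],[-0.1,0.84,-0.5,0,0,0.54]]}}

```text
time_s: 43.25
position: [0.383, -0.1506, 0.1382]
tcp_rot: [[-0.662, 0.749, 0.0], [0.749, 0.662, -0.0], [-0.0, 0.0, -1.0]]
force: [0.7, -0.4, 0.2]
opening: 0.495
grasp_force: 0.0
```

```bash
python3 -c "
from h import *
st()
look(shot('top','t8.png'))"
```

```text
t 43.25 pos [ 383.  -150.6  138.2] R [[-0.662, 0.749, 0.0], [0.749, 0.662, -0.0], [-0.0, 0.0, -1.0]] F [ 0.7 -0.4  0.2] open 0.495 gf 0.0 j [-37.  23. 117.   0.  40. -79.]
tapes 
  [ 534.5 -144.9  248.7  197.5   -2.1]
  [ 4.301e+02 -3.629e+02  1.781e+02  1.473e+02 -1.000e-01]
case [ 429.9 -356.   117.2   92.4   -1. ]
casez 0.035117821173785084
tray [ 4.897e+02  5.280e+01  1.937e+02  1.430e+02 -4.000e-01]
trayz 0.026474912113402846
tops 
  (array([379.4, 349.6]), np.float64(78.7), np.int32(184), array([191., 232.]))
```

Request:
{"op": "send_rows", "data": {"moves": [[0.03,0.06,0,0,0,0.05],[0.08,0.16,0,0,0,0.13],[0.14,0.3,0,0,0,0.21],[0.21,0.44,0,0,0,0.29],[0.28,0.58,0,0,0,0.37],[0.34,0.72,0,0,0,0.44],[0.4,0.85,0,0,0,0.461],[0.45,0.95,0,0,0,0.461],[0.466,0.982,0,0,0,0.461],[0.466,0.982,0,0,0,0.461],[0.466,0.982,0,0,0,0.461]], "grip": 0.9}}

```text
time_s: 44.4
position: [0.4875, 0.0978, 0.1377]
tcp_rot: [[-0.007, 1.0, -0.001], [1.0, 0.007, -0.0], [-0.0, -0.001, -1.0]]
force: [-0.0, -0.1, 0.9]
opening: 0.902
grasp_force: 0.0
```

Request:
{"op": "send_rows", "data": {"moves": [[0.08,0,0,0,0,0],[0.16,0,0,0,0,0],[0.2,0,0,0,0,0],[0.2,0,0,0,0,0],[0.2,0,0,0,0,0]]}}

```text
time_s: 44.9
position: [0.4877, 0.1477, 0.1378]
tcp_rot: [[-0.007, 1.0, -0.0], [1.0, 0.007, -0.001], [-0.001, -0.0, -1.0]]
force: [-0.8, 1.0, -0.2]
opening: 0.898
grasp_force: 0.0
```

```bash
python3 -c "
from h import *
st()
look(shot('top','t9.png'));shot('side','s9.png')"
```

```text
t 44.9 pos [487.7 147.7 137.8] R [[-0.007, 1.0, -0.0], [1.0, 0.007, -0.001], [-0.001, -0.0, -1.0]] F [-0.8  1.  -0.2] open 0.898 gf 0.0 j [  4.  29. 103.  -0.  48.   4.]
tapes 
  [ 534.5 -144.9  248.7  197.6   -2.1]
  [ 4.302e+02 -3.628e+02  1.781e+02  1.477e+02 -2.000e-01]
case [ 429.8 -356.6  118.2   90.2   -0. ]
casez 0.03502434616264714
tray [ 4.897e+02  5.280e+01  1.937e+02  1.430e+02 -4.000e-01]
trayz 0.026674853122755145
tops 
  (array([380.8, 351.4]), np.float64(80.9), np.int32(160), array([190., 232.]))
```

View pics/t9.png

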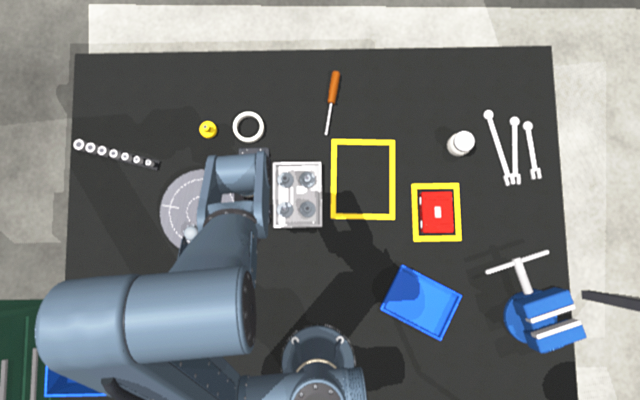

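Request:
{"op": "send_rows", "data": {"moves": [[0,0,0.1,0,0,0],[0,0,0.24,0,0,0],[0,0,0.38,0,0,0],[0,0,0.46,0,0,0],[0,0,0.495,0,0,0.009],[0,0,0.507,0,0,0.009],[0,0,0.507,0,0,0.009]]}}

```text
time_s: 45.7
position: [0.4884, 0.1484, 0.0114]
tcp_rot: [[0.008, 1.0, 0.001], [1.0, -0.008, 0.0], [0.0, 0.001, -1.0]]
force: [-0.2, 0.3, 0.8]
opening: 0.9
grasp_force: 0.0
```

Request:
{"op": "send_rows", "data": {"moves": [[-0.03,0,0,0,0,0],[-0.05,0,0,0,0,0],[-0.065,0,0,0,0,0],[-0.085,0,0,0,0,0.001],[-0.11,0,0,0,0,0.002],[-0.14,0,0,0,0,0.003],[-0.175,0,0,0,0,0.004],[-0.21,0,0,0,0,0.005],[-0.245,0,0,0,0,0.006],[-0.28,0,0,0,0,0.007],[-0.315,0,0,0,0,0.008],[-0.35,0,0,0,0,0.009]]}}

```text
time_s: 46.9
position: [0.4878, 0.0618, 0.012]
tcp_rot: [[0.023, 1.0, 0.002], [1.0, -0.023, 0.001], [0.001, 0.002, -1.0]]
force: [0.4, 7.0, 3.6]
opening: 0.897
grasp_force: 3.7
```

```bash
python3 -c "
from h import *
st()
look(shot('top','t10.png'));shot('side','s10.png')"
```

```text
t 46.9 pos [487.8  61.8  12. ] R [[0.023, 1.0, 0.002], [1.0, -0.023, 0.001], [0.001, 0.002, -1.0]] F [0.4 7.  3.6] open 0.897 gf 3.6963296681642532 j [ -6.  41. 110.   0.  29.  -5.]
tapes 
  [ 534.5 -145.7  248.6  196.    -2.1]
  [ 4.301e+02 -3.628e+02  1.781e+02  1.477e+02 -1.000e-01]
case [ 429.9 -356.5  117.5   91.1   -0.7]
casez 0.03502763765119685
tray [487.3 -31.9 191.6 114.8  -1.4]
trayz 0.02739624817996809
tops
```

View pics/s10.png

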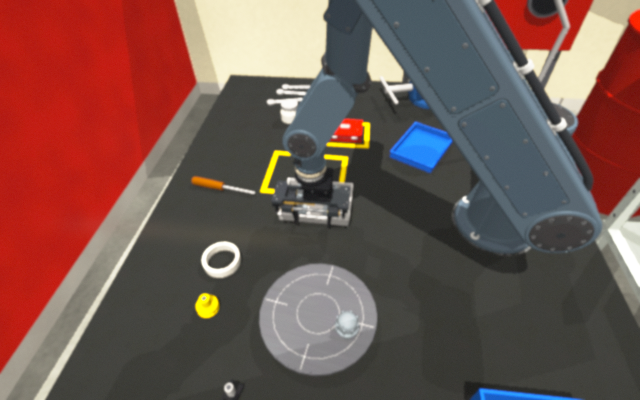

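Request:
{"op": "send_rows", "data": {"moves": [[-0.015,0,0,0,0,0],[-0.04,0,0,0,0,0.001],[-0.075,0,0,0,0,0.002],[-0.115,0,0,0,0,0.003],[-0.16,0,0,0,0,0.004],[-0.21,0,0,0,0,0.005],[-0.26,0,0,0,0,0.006],[-0.31,0,0,0,0,0.007],[-0.36,0,0,0,0,0.008],[-0.4,0,0,0,0,0.009],[-0.435,0,0,0,0,0.009],[-0.46,0,0,0,0,0.009]]}}

```text
time_s: 48.2
position: [0.4837, -0.0526, 0.0115]
tcp_rot: [[0.037, 0.999, -0.002], [0.999, -0.037, 0.002], [0.002, -0.002, -1.0]]
force: [1.1, 9.1, 5.0]
opening: 0.898
grasp_force: 4.3
```

Request:
{"op": "send_rows", "data": {"moves": [[-0.016,0,0,0,0,0],[-0.03,0,0,0,0,0],[-0.038,0,0,0,0,0],[-0.038,0,0,0,0,0],[-0.038,0,0,0,0,0]]}}

```text
time_s: 48.7
position: [0.4833, -0.062, 0.0114]
tcp_rot: [[0.036, 0.999, -0.002], [0.999, -0.036, 0.002], [0.002, -0.002, -1.0]]
force: [-0.0, 5.4, 5.3]
opening: 0.894
grasp_force: 2.9
```

```bash
python3 -c "
from h import *
st()
look(shot('top','t11.png'))"
```

```text
t 48.7 pos [483.3 -62.   11.4] R [[0.036, 0.999, -0.002], [0.999, -0.036, 0.002], [0.002, -0.002, -1.0]] F [-0.   5.4  5.3] open 0.894 gf 2.8724319487810135 j [-21.  41. 110.   0.  29. -19.]
tapes 
  [ 535.9 -145.7  245.8  196.    -2.1]
  [ 4.310e+02 -3.632e+02  1.753e+02  1.482e+02  4.000e-01]
case [ 429.9 -356.1  117.2   92.4   -1. ]
casez 0.03493804109301421
tray [706.8 198.2  89.1  69.1  84.1]
trayz 0.02605489400284377
tops 
  (array([379.3, 349.4]), np.float64(79.8), np.int32(187), array([191., 232.]))
```

Request:
{"op": "send_rows", "data": {"moves": [[0.02,0,0,0,0,0],[0.06,0,-0.02,0,0,0],[0.08,0,-0.12,0,0,0],[0.08,0,-0.26,0,0,0],[0.08,0,-0.42,0,0,0],[0.04,-0.05,-0.5,0,0,-0.09],[-0.04,-0.14,-0.5,0,0,-0.18],[-0.12,-0.24,-0.5,0,0,-0.27],[-0.2,-0.34,-0.5,0,0,-0.36],[-0.27,-0.42,-0.5,0,0,-0.45],[-0.31,-0.476,-0.5,0,0,-0.54],[-0.31,-0.476,-0.5,0,0,-0.63]]}}

```text
time_s: 49.95
position: [0.3609, -0.1366, 0.1362]
tcp_rot: [[-0.818, 0.575, -0.002], [0.575, 0.818, 0.0], [0.002, -0.001, -1.0]]
force: [0.6, -0.7, -0.4]
opening: 0.897
grasp_force: 0.0
```

Request:
{"op": "send_rows", "data": {"moves": [[0,0,0,0,0,-0.09],[0,0,0,0,0,-0.18],[0,0,0,0,0,-0.27],[0,0,0,0,0,-0.37],[0,0,0,0,0,-0.37],[0,0,0,0,0,-0.37]]}}

```text
time_s: 50.55
position: [0.3628, -0.1363, 0.1362]
tcp_rot: [[-0.999, 0.038, 0.0], [0.038, 0.999, -0.0], [-0.0, -0.0, -1.0]]
force: [-0.1, 0.2, -1.0]
opening: 0.899
grasp_force: 0.0
```

```bash
python3 -c "
from h import *
st()
look(shot('top','t12.png'))
shot('side','s12.png')"
```

```text
t 50.55 pos [ 362.8 -136.3  136.2] R [[-0.999, 0.038, 0.0], [0.038, 0.999, -0.0], [-0.0, -0.0, -1.0]] F [-0.1  0.2 -1. ] open 0.899 gf 0.0 j [ -37.   22.  120.   -0.   38. -125.]
tapes 
  [ 535.9 -144.9  246.   197.5   -2.1]
  [ 4.301e+02 -3.628e+02  1.781e+02  1.477e+02 -1.000e-01]
case [ 429.8 -356.5  118.2   90.    -0. ]
casez 0.034940230175278635
tray [ 495.4 -143.4  164.7  143.3   -1.3]
trayz 0.02649252002249198
tops 
  (array([379.6, 349.7]), np.float64(81.0), np.int32(180), array([191., 232.]))
```

View pics/t12.png

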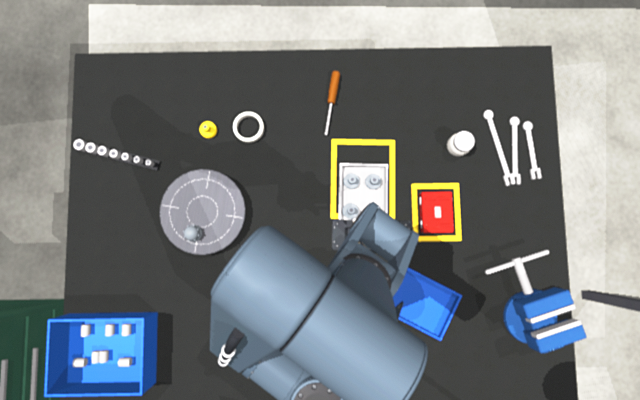

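Request:
{"op": "send_rows", "data": {"moves": [[0,0,0.1,0,0,0],[0,0,0.24,0,0,0],[0,0,0.38,0,0,0],[0,0,0.46,0,0,0],[0,0,0.49,0,0,0],[0,0,0.5,0,0,0],[0,0,0.5,0,0,0]]}}

```text
time_s: 51.35
position: [0.363, -0.1367, 0.0113]
tcp_rot: [[-0.999, 0.036, 0.0], [0.036, 0.999, -0.0], [-0.0, -0.0, -1.0]]
force: [-0.3, -0.2, 0.5]
opening: 0.898
grasp_force: 0.0
```

Request:
{"op": "send_rows", "data": {"moves": [[-0.02,0,0,0,0,0],[-0.04,0,0,0,0,0],[-0.055,0,0,0,0,0],[-0.075,0,0,0,0,0],[-0.1,0,0,0,0,0],[-0.13,0,0,0,0,0],[-0.16,0,0,0,0,0],[-0.19,0,0,0,0,0],[-0.22,0,0,0,0,0],[-0.24,0,0,0,0,0],[-0.255,0,0,0,0,0],[-0.26,0,0,0,0,0]]}}

```text
time_s: 52.55
position: [0.4225, -0.1356, 0.0116]
tcp_rot: [[-0.999, 0.034, -0.011], [0.034, 0.999, 0.006], [0.011, 0.006, -1.0]]
force: [-11.1, 0.0, 8.3]
opening: 0.899
grasp_force: 5.3
```

```bash
python3 -c "
from h import *
st()
shot('side','s13.png')"
```

```text
t 52.55 pos [ 422.5 -135.6   11.6] R [[-0.999, 0.034, -0.011], [0.034, 0.999, 0.006], [0.011, 0.006, -1.0]] F [-11.1   0.    8.3] open 0.899 gf 5.329331383109093 j [ -32.   40.  116.   -0.   24. -120.]
```

Request:
{"op": "send_rows", "data": {"moves": [[0,0,0,0,0,0],[-0.006,0,0,0,0,0],[-0.006,0,0,0,0,0],[0.01,0,0,0,0,0],[0.05,0,0,0,0,0],[0.1,0,0,0,0,0],[0.14,0,-0.06,0,0,0],[0.14,0,-0.2,0,0,0],[0.14,0.02,-0.36,0,0,0],[0.14,0.12,-0.46,0,0,0],[0.1,0.28,-0.5,0,0,0],[0.05,0.44,-0.5,0,0,0]]}}

```text
time_s: 53.8
position: [0.4208, -0.0283, 0.1382]
tcp_rot: [[-0.999, 0.038, 0.006], [0.038, 0.999, -0.002], [-0.006, -0.002, -1.0]]
force: [0.5, -0.1, 0.3]
opening: 0.901
grasp_force: 0.0
```

Request:
{"op": "send_rows", "data": {"moves": [[-0.03,0.1,0,0,0,0],[-0.06,0.25,0,0,0,0],[-0.1,0.42,0,0,0,0],[-0.1,0.6,0,0,0,0],[-0.1,0.75,0,0,0,0],[-0.1,0.85,0,0,0,0],[-0.1,0.85,0,0,0,0],[-0.1,0.85,0,0,0,0]]}}

```text
time_s: 54.6
position: [0.4517, 0.1831, 0.1361]
tcp_rot: [[-0.999, 0.034, 0.001], [0.034, 0.999, -0.0], [-0.001, -0.0, -1.0]]
force: [-0.3, -0.3, 0.0]
opening: 0.904
grasp_force: 0.0
```

```bash
python3 -c "
from h import *
st()
look(shot('top','t14.png'))
p=cv2.imread('pics/t14.png')
cv2.imwrite('pics/c14.png',cv2.resize(p[125:250,315:475],None,fx=4.8,fy=4.8,interpolation=cv2.INTER_CUBIC))"
```

```text
t 54.6 pos [451.7 183.1 136.1] R [[-0.999, 0.034, 0.001], [0.034, 0.999, -0.0], [-0.001, -0.0, -1.0]] F [-0.3 -0.3  0. ] open 0.904 gf 0.0 j [  9.  28. 106.  -0.  46. -79.]
tapes 
  [ 534.6 -144.9  248.6  197.5   -2.1]
  [ 4.302e+02 -3.628e+02  1.781e+02  1.477e+02 -2.000e-01]
case [ 429.9 -356.   117.2   92.5   -1. ]
casez 0.03484064905410902
tray [ 529.8 -140.8  193.5  143.1   -1.9]
trayz 0.02634940649569701
tops
```

View pics/c14.png

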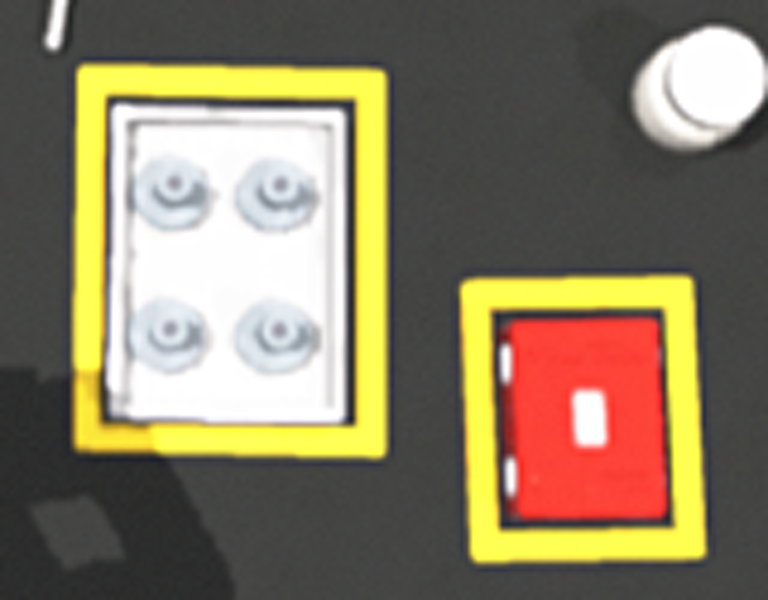

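Both are inside their tape lines. The tray, with four upright pulleys, has about 7 mm of margin and the case about 5 mm, so I'm handing in.

```bash
python3 -c "
from h import *
print(ticket.hand_in())"
```

```text
the job is handed in; nothing more can be done
None
```

The job is handed in: all four pulleys stand boss up in the steel tray, the tray and the bit case lie inside their outlines with at least 5 mm to spare by camera, and the domed cap was left untouched on the turntable; the case was knocked aside once and I pushed it back.

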